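# Let the full bobbin out of the rack

### The job

Find the chute of the bobbin rack that holds the full bobbin and, with the fingertips, press down the long end of the lever beside that chute to raise its heavy gate, keeping it down until the bobbin has rolled out into the tray. Then ease the lever back up so that the gate comes down shut without slamming, and take the hand away. Leave the empty bobbin in its chute, touch neither bobbin, leave both levers resting in their yokes and do not disturb the other things on the bench.

Things in the scene. Friction and masses are not known exactly. Their poses are not given: they have to be found in the camera images.
- rack: plywood rack fixed to the bench, 377 (x) x 276 (y) mm. Origin: underside, midline, at the chute mouths; x runs from the open tray (front, robot side) to the back, y left. Two chutes, 65 mm wide inside, at y = +42 and -42 mm slope down 12 degrees to the front into one tray; a steel gate shuts each. Beside each, at y = +110 / -110 mm, a lever in a yoke runs forward over a 26 mm high rubber stop
- tray (a point): centre of the shared tray's floor, 124 mm in front of the chute mouths, 14 mm above the bench; inside 143 mm (x) x 148 mm (y), walls 48 mm high
- full_bobbin: wooden bobbin wound full with cream thread: flanges 47 mm across, 57 mm long, thread 43 mm thick. Origin at its centre. At the start it leans on the gate in one of the chutes, centre 24 mm behind the mouth, 58 mm above the bench; it rolls out by itself in about a second once its gate is up. In the tray its centre is 34 to 43 mm above the bench
- empty_bobbin: like the full bobbin, but nearly empty: the core between the 47 mm flanges is only 21 mm thick. Origin at its centre. It leans on the gate of the other chute
- lever_l: loose steel lever of the left (+y of the rack) chute, bar 16 x 13 mm, its oiled cross pin resting in a yoke's open notches. Origin on the pin's axis, 93 mm above the bench. Long arm (195 mm, pin to pad) points to the rack's front, short arm (52 mm) lies under the gate's lug. At rest the long end is 0.25 rad above level; 2 to 5 N on the pad lifts the gate; it goes to 0.28 rad below level, onto the stop
- pad_l (a point): centre of the top of the round pad, 42 mm across, 13 mm thick, at the long end of the left (+y of the rack) lever; at rest about 148 mm above the bench, fully pressed about 45 mm; it travels an arc about the lever's pin
- gate_l (a joint): heavy steel gate (about 1.4 kg) of the left (+y of the rack) chute: an open frame hinged across the chute's back, with a thick bar and two prongs at the front; rad, 0 = shut, grows as the prongs rise; the bobbin passes at about 0.25, the lever fully pressed gives about 0.37. It falls shut by its weight
- lever_r: loose steel lever of the right (-y of the rack) chute, bar 16 x 13 mm, its oiled cross pin resting in a yoke's open notches. Origin on the pin's axis, 93 mm above the bench. Long arm (195 mm, pin to pad) points to the rack's front, short arm (52 mm) lies under the gate's lug. At rest the long end is 0.25 rad above level; 2 to 5 N on the pad lifts the gate; it goes to 0.28 rad below level, onto the stop
- pad_r (a point): centre of the top of the round pad, 42 mm across, 13 mm thick, at the long end of the right (-y of the rack) lever; at rest about 148 mm above the bench, fully pressed about 45 mm; it travels an arc about the lever's pin
- gate_r (a joint): heavy steel gate (about 1.4 kg) of the right (-y of the rack) chute: an open frame hinged across the chute's back, with a thick bar and two prongs at the front; rad, 0 = shut, grows as the prongs rise; the bobbin passes at about 0.25, the lever fully pressed gives about 0.37. It falls shut by its weight
- wax_block: bystander: yellow wax block, 70 x 50 x 35 mm high. Origin under its middle
- glue_jar: bystander: glue jar, 60 mm across, 80 mm high. Origin under its middle
- slicker: bystander: small turned wooden edge slicker standing up, 36 mm across, 60 mm high. Origin under its middle
- rivet_tin: bystander: round tin, 52 mm across, 35 mm high. Origin under its middle
- mallet: bystander: hammer lying on the bench at the right. Origin under its middle
- awl: bystander: wood-handled awl lying on the bench at the left. Origin under its middle
There are look-alikes about, which are no part of the job. What is shaped like the full_bobbin but green or red is not meant.

How it is judged:
By the outcome, as a careful person would: the job done as asked, in the order asked, and still so for the second after the job is handed in, with the robot touching nothing.
It also fails if it takes over 38 s, if anything falls off the work surface, if the arm or the gripper's body presses on something with over 40 N, if the wrist force passes 120 N, or if a joint passes its speed limit or range.

### The arm

A 7-joint arm with a two-finger parallel gripper is mounted at the origin on the work surface. World frame = base frame: x ahead of the robot, y to its left, z up, the work surface at z = 0. Lengths are in m, angles in degrees, forces in N, time in s.
With the tool pointing down it reaches from about 0.35 to 0.9 m from the base axis. Payload 8.1 kg.
Tool frame: the origin (TCP) lies midway between the tips of the shut fingers; the grasp point (between the pads) lies 19 mm behind it; z points along the fingers, y is the line along which they close (so a half turn about z gives the same grasp; the last joint's range is limited). The gripper opens to 92 mm and grips with 3 to 60 N. Pads are 19 mm wide; open, the fingers measure 130 mm over their backs; the gripper's body (75 mm by 190 mm) begins 47 mm behind the grasp point.
Start: joints at [64.767, 24.895, 1.432, 90.138, -0.665, 64.973, -4.303], TCP at [0.207, -0.59, 0.227] pointing down, gripper open.
Joint ranges: [-149.89, 149.89], [-25.12, 119.58], [-72.63, 75.52], [4.76, 147.25], [-75.54, 255.54], [6.69, 114.76], [-157.13, 157.13]. Speed limits (degrees/s): [127.2, 127.2, 172.46, 172.46, 180, 180, 180].

### API

Orientations are given as a 3x3 rotation matrix whose columns are the frame's x, y, z axes.
In Python, from cell import env gives the robot as it stands.
- The arm moves only by the tool jog_arm, never from a script. Its argument "increments" is a list of rows, each a list of 6 numbers: the shift along the tool's x, y, z in m, then the turn, a rotation vector about the tool's x, y, z in rad. In form: [[x, y, z, wx, wy, wz], ...]. A call has 1 to 20 rows; each row is the pose to reach, as a shift and turn from the pose commanded when the call began, along the tool's axes at that moment; what a row does not reach only later rows make up. A row lasts 1/12 s, in which the tool goes at most 41.7 mm and 7.16 degrees, less where a joint would pass 70% of its speed; a pose out of reach is approached as far as the arm can. A call with a gripper value outside its range is refused whole. "fingers" is the finger opening in m, from 0 to 0.0918, set as the call begins (left out, the last holds). The fingers move at their own pace and stop on an object; "force" is the grip in N (left out, the last holds). Time passes only in rows, so rows that repeat a pose let the fingers close. It gives the time, the measured TCP pose, the force, the opening and the grip force at its end, in the units of the state.
- env.get_obs(): the state, without advancing time (a new reading comes with each control period).
- env.read_camera(name): name is "side" or "top" or "wrist"; returns the picture (420x560x3 uint8, red, green, blue); there is no depth.
- env.calibration(name): a dict with "fx", "fy", "cx", "cy" (pixels), "dist" ([k1, k2, p1, p2, k3] as OpenCV has them; the pictures are not rectified), "world_from_camera" (4x4, takes a point from camera to world coordinates). Camera axes: x right, y up, looking along -z (the intrinsics and any distortion apply to the point x, -y, -z); pixel columns grow to the right and rows downward; lengths in m; the calibration is good to about 2 mm. A picture is of the moment at which its call begins: read the wrist's pose just before it. calibration takes no time and is no camera call; for the wrist camera it gives the pose at the moment of the call.
- env.hand_in(): hands the job in; it is judged then, once.
The state is a dict: "t": time; "joint_positions": joint angles; "dq": joint speeds; "effort": joint torques, N m; "tcp_pos": TCP position; "tcp_rot": TCP orientation; "contact_force": force on the tool from outside, world axes, zero at the start; "wrist_torque": the same for the moment, N m; "width": opening from 0.0 (shut) to 1.0 (fully open); "grasp_force": force on a finger pad.
Only numpy, scipy, OpenCV 4.12 (cv2) and the standard library are available. Lean on these libraries where they do the work, as an engineer would, in place of code of your own. Each camera call takes 0.05 s, during which the arm holds its last target. There are 200 camera calls.

## Working session

There is one attempt and no reset: what is moved stays moved. The work goes in short steps, Python scripts to look and compute and a tool call to move; the robot and the scene stay as the last step left them, time stands still between calls to the robot, and variables do not carry over. Pictures are saved under pics/ and viewed, at most 10 in all, crops included, and the job is handed in when it is done.

Besides the shell and the picture viewer there is one more tool, called as name(argument=value, ...) on one line, values as JSON. jog_arm: Moves the arm, as the interface text tells. Its arguments: {"type":"object","properties":{"increments":{"type":"array","items":{"type":"array","items":{"type":"number"}}},"fingers":{"type":"number"},"force":{"type":"number"}},"required":["increments"]}

```bash
mkdir -p pics
python3 - <<'E'
from cell import env
import cv2,numpy as np
for n in("top","side"):
    im=env.read_camera(n); cv2.imwrite(f"pics/{n}0.png",im[:,:,::-1]); c=env.calibration(n); print(n,c)
o=env.get_obs();print(o['t'],o['tcp_pos'],o['tcp_rot'],o['contact_force'])
E
```

```text
top {'fx': 460.200737131976, 'fy': 460.200737131976, 'cx': 270.76838462714693, 'cy': 213.90621786549642, 'dist': array([-0.14725368,  0.        ,  0.        ,  0.        ,  0.        ]), 'world_from_camera': array([[-0.00337363,  0.98530377, -0.17077795,  0.33772384],
       [-0.99994793, -0.00496876, -0.00891385, -0.03029004],
       [-0.00963141,  0.17073898,  0.98526922,  1.69030224],
       [ 0.        ,  0.        ,  0.        ,  1.        ]])}
side {'fx': 534.8778402794983, 'fy': 534.8778402794983, 'cx': 276.72322252134677, 'cy': 209.59017048959484, 'dist': array([-0.03157646,  0.        ,  0.        ,  0.        ,  0.        ]), 'world_from_camera': array([[-0.94037229,  0.17917449, -0.28913051,  0.12035925],
       [-0.34008381, -0.47887662,  0.80933318,  1.38228795],
       [ 0.00655402,  0.8594031 ,  0.51125665,  1.00487262],
       [ 0.        ,  0.        ,  0.        ,  1.        ]])}
0.1 [ 0.20690667 -0.58925429  0.22601235] [[ 9.43510557e-01  3.31341882e-01 -6.21045854e-04]
 [ 3.31342433e-01 -9.43509626e-01  1.33322781e-03]
 [-1.44208528e-04 -1.46369336e-03 -9.99998918e-01]] [-0.09900333  0.10240769 -0.19200057]
```

View pics/top0.png

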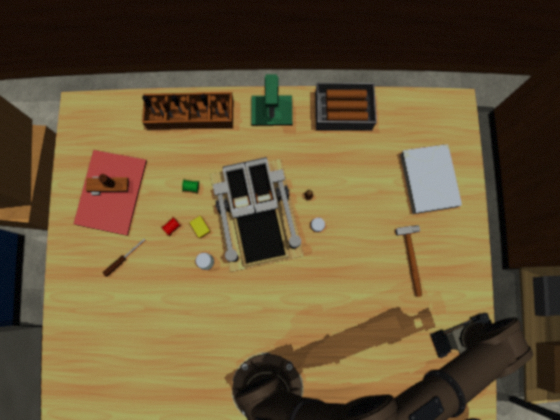

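View pics/side0.png

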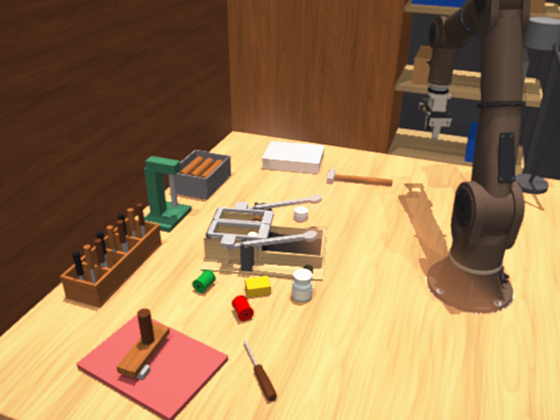

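The top view shows the rack at about (258,210) with its tray toward the robot. The left pad is near (231,256) and the right pad near (294,242). Candidate bobbins are the ones in the chutes at about (240,202) and (267,196). The green (190,186) and red (171,226) ones are look-alikes. I'll enlarge the chutes to tell which is full.

```bash
cat > h.py <<'E'
from cell import env
import cv2,numpy as np
def ray(n,uv,z,c=None):
    c=c or env.calibration(n);K=np.array([[c['fx'],0,c['cx']],[0,c['fy'],c['cy']],[0,0,1]])
    p=cv2.undistortPoints(np.array([[uv]],float),K,c['dist'])[0,0]
    T=c['world_from_camera'];d=T[:3,:3]@[p[0],-p[1],-1];o=T[:3,3]
    return o+d*(z-o[2])/d[2]
def proj(n,P,c=None):
    c=c or env.calibration(n);K=np.array([[c['fx'],0,c['cx']],[0,c['fy'],c['cy']],[0,0,1]])
    T=c['world_from_camera'];q=(np.atleast_2d(P)-T[:3,3])@T[:3,:3];q=q*[1,-1,-1]
    return cv2.projectPoints(q,np.zeros(3),np.zeros(3),K,c['dist'])[0][:,0]
E
python3 - <<'E'
import cv2,numpy as np
from h import *
a=cv2.imread("pics/top0.png")[150:275,200:310];b=cv2.imread("pics/side0.png")[190:285,195:335]
a=cv2.resize(a,None,fx=4,fy=4,interpolation=2);b=cv2.resize(b,None,fx=2.5,fy=2.5,interpolation=2)
o=np.zeros((500,440+350,3),np.uint8);o[:,:440]=a;o[:b.shape[0],440:]=b;cv2.imwrite("pics/c.png",o)
for u in((231,256),(294,242)):print(ray("top",u,.148))
E
```

```text
[0.46222974 0.11773176 0.148     ]
[ 0.50864872 -0.09424348  0.148     ]
```

View pics/c.png

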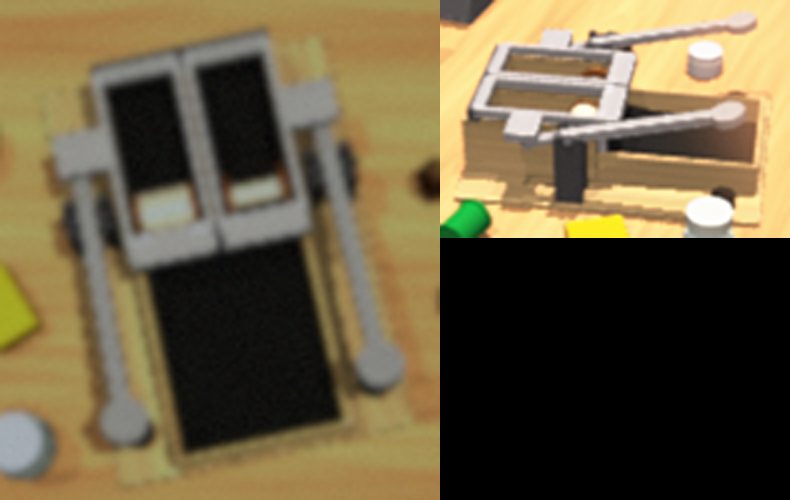

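The crop shows a wide, thick cream winding in the left chute (165,207). The right chute (257,190) shows a thin, narrower core. In the side view the left one also bulges cream. The left is probably the full bobbin, and I'll confirm it from the wrist camera on the way.

jog_arm(increments=[[0.325, -0.193, -0.094, 0, 0, 0.12], [0.325, -0.193, -0.094, 0, 0, 0.12], [0.325, -0.193, -0.094, 0, 0, 0.12], [0.325, -0.193, -0.094, 0, 0, 0.12], [0.325, -0.193, -0.094, 0, 0, 0.12], [0.325, -0.193, -0.094, 0, 0, 0.12], [0.325, -0.193, -0.094, 0, 0, 0.12], [0.325, -0.193, -0.094, 0, 0, 0.12], [0.432, -0.557, -0.094, 0, 0, 0.12], [0.432, -0.557, -0.094, 0, 0, 0.12], [0.432, -0.557, -0.094, 0, 0, 0.12], [0.432, -0.557, -0.094, 0, 0, 0.12], [0.432, -0.557, -0.094, 0, 0, 0.12], [0.432, -0.557, -0.094, 0, 0, 0.12], [0.432, -0.557, -0.094, 0, 0, 0.12], [0.432, -0.557, -0.094, 0, 0, 0.12], [0.432, -0.557, -0.094, 0, 0, 0.12], [0.432, -0.557, -0.094, 0, 0, 0.12], [0.432, -0.557, -0.094, 0, 0, 0.12], [0.432, -0.557, -0.094, 0, 0, 0.12]], fingers=0)

```text
t: 1.77
tcp_pos: [0.4297, 0.0819, 0.3207]
tcp_rot: [[0.975, 0.222, -0.0], [0.222, -0.975, 0.001], [-0.0, -0.001, -1.0]]
contact_force: [-0.3, -0.6, 0.2]
width: 0.005
grasp_force: 0.0
```

Run:
```python
from h import *
import pickle
o=env.get_obs();c=env.calibration("wrist");im=env.read_camera("wrist");cv2.imwrite("pics/w1.png",im[:,:,::-1]);pickle.dump(c,open("w1.pkl","wb"))
print(o['t'],o['tcp_pos'],o['tcp_rot'],o['contact_force'],o['width'],np.abs(o['dq']).max())
print(proj("wrist",[[.463,.118,.148],[.508,-.094,.148]],c))
```

```text
1.7667 [0.42969172 0.08186775 0.32066645] [[ 9.75108934e-01  2.21726227e-01 -2.17506939e-04]
 [ 2.21726326e-01 -9.75108690e-01  6.92688691e-04]
 [-5.85056561e-05 -7.23673946e-04 -9.99999736e-01]] [-0.28324286 -0.63393856  0.15473467] 0.005211517164771439 4.196095607052092
[[251.13091411 148.76019301]
 [475.69565085 153.7496209 ]]
```

View pics/w1.png

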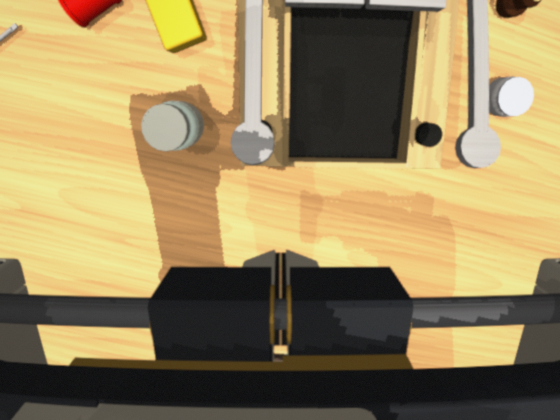

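The wrist view shows the left pad at (252,142) and the right pad at (479,146). The chutes lie above the frame, so I'll move forward briefly to confirm the bobbin.

jog_arm(increments=[[0.13, 0.06, -0.02, 0, 0, 0], [0.13, 0.06, -0.02, 0, 0, 0], [0.13, 0.06, -0.02, 0, 0, 0], [0.13, 0.06, -0.02, 0, 0, 0], [0.13, 0.06, -0.02, 0, 0, 0]])

```text
t: 2.23
tcp_pos: [0.5737, 0.0437, 0.3393]
tcp_rot: [[0.978, 0.21, -0.001], [0.21, -0.978, -0.001], [-0.001, 0.001, -1.0]]
contact_force: [-1.1, 0.0, -0.7]
width: 0.004
grasp_force: 0.0
```

Run:
```python
from h import *
import pickle
c=pickle.load(open("w1.pkl","rb"))
L=ray("w",(252,142),.148,c);R=ray("w",(479,146),.148,c);print(L,R,np.linalg.norm(L-R),np.degrees(np.arctan2(-(L-R)[0],(L-R)[1])))
c=env.calibration("wrist");im=env.read_camera("wrist");cv2.imwrite("pics/w2.png",im[:,:,::-1])
o=env.get_obs();print(o['t'],o['tcp_pos'])
```

```text
[0.46936481 0.11847439 0.148     ] [ 0.51582731 -0.09451093  0.148     ] 0.21799429132236334 12.306210146462211
2.2833 [0.57153539 0.04507583 0.33936585]
```

View pics/w2.png

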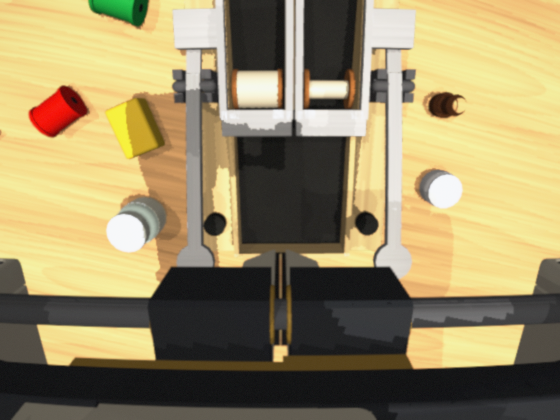

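The wrist view confirms it. The left chute bobbin (257,90) is thick with cream thread, so it is the full one. The right one (329,90) has a thin core and is empty. So the job is lever_l, whose pad is at about (0.468, 0.118), with the rack yawed 12.3°. The pad spacing of 218 mm agrees with the given 220 mm.

jog_arm(increments=[[-0.042, -0.045, 0.03, 0, 0, 0], [-0.0845, -0.09, 0.06, 0, 0, 0], [-0.0845, -0.09, 0.09, 0, 0, 0], [-0.0845, -0.09, 0.12, 0, 0, 0], [-0.0845, -0.09, 0.145, 0, 0, 0], [-0.0845, -0.09, 0.165, 0, 0, 0], [-0.0845, -0.09, 0.171, 0, 0, 0], [-0.0845, -0.09, 0.171, 0, 0, 0], [-0.0845, -0.09, 0.171, 0, 0, 0]])

```text
t: 3.03
tcp_pos: [0.4686, 0.1175, 0.1707]
tcp_rot: [[0.977, 0.215, 0.001], [0.215, -0.977, -0.0], [0.001, 0.0, -1.0]]
contact_force: [0.6, -0.5, 0.2]
width: 0.005
grasp_force: 0.0
```

Run:
```python
from h import *
o=env.get_obs();print(o['t'],o['tcp_pos'],o['contact_force'])
a=env.read_camera("side")[190:290,190:340,::-1];b=env.read_camera("wrist")[200:380,180:380,::-1]
a=cv2.resize(a,(450,300),interpolation=2);b=cv2.resize(b,(333,300))
cv2.imwrite("pics/s3.png",np.hstack([a,b]))
print(proj("side",[[.468,.118,.148],o['tcp_pos']]))
```

```text
3.0333 [0.46859381 0.11753418 0.17074368] [ 0.61191948 -0.53385789  0.2134573 ]
[[310.08601488 233.10415727]
 [310.23880177 226.41852405]]
```

View pics/s3.png

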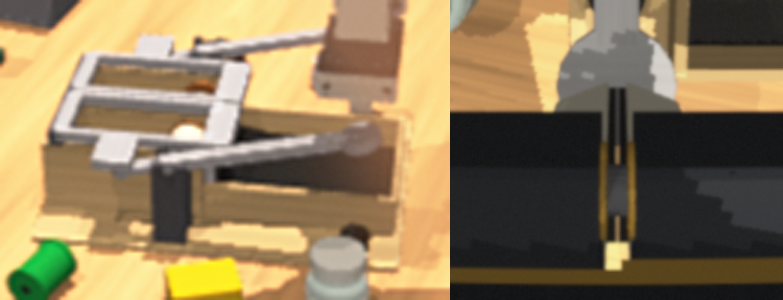

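The side view puts the fingers directly over the left pad at about (310,234) in image pixels, and the wrist crop agrees. I'll press along the pad's arc.

jog_arm(increments=[[0, 0, 0.006, 0, 0, 0], [0, 0, 0.012, 0, 0, 0], [0, 0, 0.016, 0, 0, 0], [0, 0, 0.019, 0, 0, 0], [-0.0005, 0, 0.022, 0, 0, 0], [-0.001, 0, 0.025, 0, 0, 0], [-0.002, 0, 0.028, 0, 0, 0], [-0.0025, 0, 0.031, 0, 0, 0], [-0.003, 0, 0.034, 0, 0, 0], [-0.004, 0, 0.037, 0, 0, 0], [-0.0045, 0, 0.04, 0, 0, 0], [-0.005, 0, 0.043, 0, 0, 0], [-0.0055, 0, 0.046, 0, 0, 0], [-0.006, 0, 0.049, 0, 0, 0], [-0.0065, 0, 0.052, 0, 0, 0], [-0.007, 0, 0.055, 0, 0, 0], [-0.007, 0, 0.058, 0, 0, 0], [-0.0075, 0, 0.061, 0, 0, 0], [-0.008, 0, 0.064, 0, 0, 0], [-0.008, 0, 0.067, 0, 0, 0]])

```text
t: 4.8
tcp_pos: [0.4605, 0.1164, 0.1025]
tcp_rot: [[0.976, 0.216, 0.0], [0.216, -0.976, 0.0], [0.0, -0.0, -1.0]]
contact_force: [-1.5, -0.4, 4.0]
width: 0.005
grasp_force: 2.0
```

jog_arm(increments=[[0, 0, 0.003, 0, 0, 0], [0, 0, 0.006, 0, 0, 0], [0, 0, 0.009, 0, 0, 0], [0, 0, 0.012, 0, 0, 0], [0, 0, 0.015, 0, 0, 0], [0, 0, 0.018, 0, 0, 0], [0.0005, 0, 0.021, 0, 0, 0], [0.0005, 0, 0.024, 0, 0, 0], [0.001, 0, 0.027, 0, 0, 0], [0.001, 0, 0.03, 0, 0, 0], [0.0015, 0, 0.033, 0, 0, 0], [0.002, 0, 0.036, 0, 0, 0], [0.0025, 0, 0.039, 0, 0, 0], [0.003, 0, 0.042, 0, 0, 0], [0.0035, 0, 0.045, 0, 0, 0], [0.004, 0, 0.048, 0, 0, 0], [0.0045, 0, 0.05, 0, 0, 0], [0.005, 0, 0.051, 0, 0, 0], [0.005, 0, 0.051, 0, 0, 0], [0.005, 0, 0.051, 0, 0, 0]])

```text
t: 6.47
tcp_pos: [0.465, 0.1174, 0.0516]
tcp_rot: [[0.976, 0.216, -0.0], [0.216, -0.976, -0.0], [-0.0, 0.0, -1.0]]
contact_force: [-2.0, -0.3, 3.3]
width: 0.0
grasp_force: 1.2
```

jog_arm(increments=[[0, 0, 0, 0, 0, 0], [0, 0, 0, 0, 0, 0], [0, 0, 0, 0, 0, 0], [0, 0, 0, 0, 0, 0], [0, 0, 0, 0, 0, 0], [0, 0, 0, 0, 0, 0], [0, 0, 0, 0, 0, 0], [0, 0, 0, 0, 0, 0], [0, 0, 0, 0, 0, 0], [0, 0, 0, 0, 0, 0], [0, 0, 0, 0, 0, 0], [0, 0, 0, 0, 0, 0], [0, 0, 0, 0, 0, 0], [0, 0, 0, 0, 0, 0], [0, 0, 0, 0, 0, 0], [0, 0, 0, 0, 0, 0]])

```text
t: 7.8
tcp_pos: [0.4651, 0.1174, 0.0517]
tcp_rot: [[0.976, 0.216, -0.0], [0.216, -0.976, -0.0], [-0.0, 0.0, -1.0]]
contact_force: [-2.2, -0.5, 1.8]
width: 0.004
grasp_force: 1.3
```

Run:
```python
from h import *
o=env.get_obs();print(o['t'],o['tcp_pos'],o['contact_force'])
a=env.read_camera("side")[190:290,190:340,::-1];b=env.read_camera("top")[150:275,200:310,::-1]
cv2.imwrite("pics/s4.png",np.hstack([cv2.resize(a,(480,320),interpolation=2),cv2.resize(b,(282,320),interpolation=2)]))
```

```text
7.8 [0.46513361 0.11743184 0.05169416] [-2.22054735 -0.53309167  1.80878974]
```

View pics/s4.png

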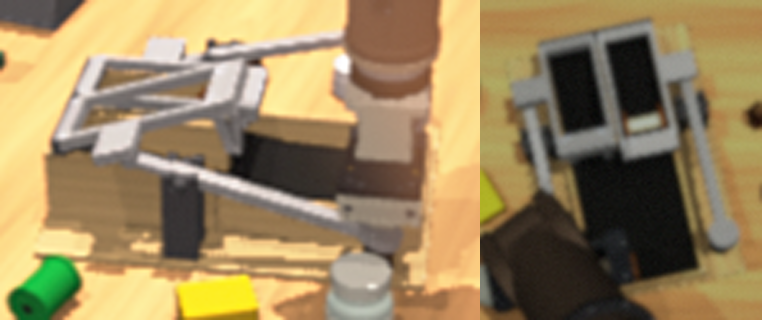

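The gate is up and the left chute is empty. A bobbin flange shows at the tray front, at (632,265) in the crop. Now I'll ease the lever back up along the same arc.

jog_arm(increments=[[-0.0005, 0, -0.001, 0, 0, 0], [-0.001, 0, -0.003, 0, 0, 0], [-0.0015, 0, -0.005, 0, 0, 0], [-0.002, 0, -0.0075, 0, 0, 0], [-0.0025, 0, -0.01, 0, 0, 0], [-0.003, 0, -0.0125, 0, 0, 0], [-0.003, 0, -0.015, 0, 0, 0], [-0.0035, 0, -0.0175, 0, 0, 0], [-0.0035, 0, -0.02, 0, 0, 0], [-0.004, 0, -0.0225, 0, 0, 0], [-0.004, 0, -0.025, 0, 0, 0], [-0.004, 0, -0.0275, 0, 0, 0], [-0.0045, 0, -0.03, 0, 0, 0], [-0.0045, 0, -0.0325, 0, 0, 0], [-0.005, 0, -0.035, 0, 0, 0], [-0.005, 0, -0.0375, 0, 0, 0], [-0.005, 0, -0.04, 0, 0, 0], [-0.005, 0, -0.0425, 0, 0, 0], [-0.005, 0, -0.045, 0, 0, 0], [-0.005, 0, -0.0475, 0, 0, 0]])

```text
t: 9.57
tcp_pos: [0.4605, 0.1164, 0.0996]
tcp_rot: [[0.976, 0.216, 0.0], [0.216, -0.976, 0.0], [0.0, -0.0, -1.0]]
contact_force: [-0.0, 0.0, 2.6]
width: 0.003
grasp_force: 1.5
```

jog_arm(increments=[[0, 0, -0.002, 0, 0, 0], [0, 0, -0.004, 0, 0, 0], [0, 0, -0.006, 0, 0, 0], [0.0005, 0, -0.008, 0, 0, 0], [0.0005, 0, -0.01, 0, 0, 0], [0.001, 0, -0.012, 0, 0, 0], [0.001, 0, -0.014, 0, 0, 0], [0.0015, 0, -0.016, 0, 0, 0], [0.0015, 0, -0.018, 0, 0, 0], [0.002, 0, -0.02, 0, 0, 0], [0.002, 0, -0.022, 0, 0, 0], [0.0025, 0, -0.024, 0, 0, 0], [0.003, 0, -0.0255, 0, 0, 0], [0.003, 0, -0.027, 0, 0, 0], [0.0035, 0, -0.0285, 0, 0, 0], [0.0035, 0, -0.03, 0, 0, 0], [0.004, 0, -0.0315, 0, 0, 0], [0.0045, 0, -0.033, 0, 0, 0], [0.0045, 0, -0.0345, 0, 0, 0], [0.005, 0, -0.036, 0, 0, 0]])

```text
t: 11.23
tcp_pos: [0.4652, 0.1174, 0.1354]
tcp_rot: [[0.976, 0.216, -0.0], [0.216, -0.976, -0.0], [-0.0, 0.0, -1.0]]
contact_force: [-0.9, -0.5, 4.7]
width: 0.007
grasp_force: 1.6
```

jog_arm(increments=[[0.0005, 0, -0.001, 0, 0, 0], [0.0005, 0, -0.002, 0, 0, 0], [0.001, 0, -0.003, 0, 0, 0], [0.001, 0, -0.004, 0, 0, 0], [0.0015, 0, -0.005, 0, 0, 0], [0.0015, 0, -0.006, 0, 0, 0], [0.002, 0, -0.007, 0, 0, 0], [0.002, 0, -0.008, 0, 0, 0], [0.002, 0, -0.009, 0, 0, 0], [0.0025, 0, -0.01, 0, 0, 0], [0.0025, 0, -0.011, 0, 0, 0], [0.003, 0, -0.012, 0, 0, 0], [0.003, 0, -0.013, 0, 0, 0], [0.003, 0, -0.014, 0, 0, 0], [0.003, 0, -0.015, 0, 0, 0], [0.003, 0, -0.016, 0, 0, 0], [0.003, 0, -0.017, 0, 0, 0], [0.003, 0, -0.018, 0, 0, 0], [0.003, 0, -0.019, 0, 0, 0], [0.003, 0, -0.02, 0, 0, 0]])

```text
t: 12.9
tcp_pos: [0.468, 0.1181, 0.1552]
tcp_rot: [[0.976, 0.216, -0.0], [0.216, -0.976, -0.0], [-0.0, 0.0, -1.0]]
contact_force: [0.6, -0.5, -0.7]
width: 0.004
grasp_force: 0.0
```

Contact is released. I'll retreat up and back toward the robot, then check.

jog_arm(increments=[[0, 0, -0.01, 0, 0, 0], [0, 0, -0.03, 0, 0, 0], [0, 0, -0.06, 0, 0, 0], [0, 0, -0.1, 0, 0, 0], [-0.01, 0.0, -0.14, 0, 0, 0], [-0.03, 0.0, -0.17, 0, 0, 0], [-0.04, 0.0, -0.19, 0, 0, 0], [-0.04, 0, -0.2, 0, 0, 0], [-0.04, 0, -0.2, 0, 0, 0], [-0.04, 0, -0.2, 0, 0, 0]])

```text
t: 13.73
tcp_pos: [0.4294, 0.1094, 0.355]
tcp_rot: [[0.976, 0.216, 0.0], [0.216, -0.976, -0.0], [0.0, 0.0, -1.0]]
contact_force: [0.4, 0.8, -0.3]
width: 0.002
grasp_force: 0.0
```

Run:
```python
from h import *
o=env.get_obs();print(o['t'],o['tcp_pos'],o['contact_force'])
a=env.read_camera("side")[180:310,190:340,::-1];b=env.read_camera("wrist")[:260,:,::-1]
cv2.imwrite("pics/s5.png",np.hstack([cv2.resize(a,(346,300),interpolation=2),cv2.resize(b,(450,300)[:2])]))
```

```text
13.7333 [0.42941469 0.10938776 0.35496634] [ 0.36133082  0.78315192 -0.31636852]
```

View pics/s5.png

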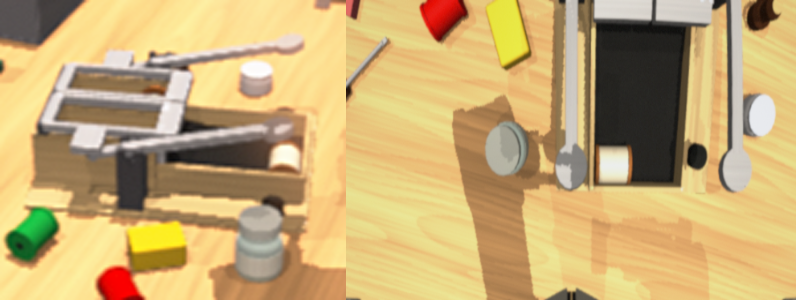

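The full bobbin lies in the tray, at (613,163) in the wrist crop. The gate is shut, both levers are at rest, the empty bobbin is still in its chute and the bystanders look undisturbed.

```bash
python3 -c "
from cell import env
print(env.hand_in())"
```

```text
the job is handed in; nothing more can be done
None
```

The full bobbin rolled from the left chute into the tray, its gate was eased shut, and the hand was clear when I handed the job in at about 14 s of the 38 s allowed; no verdict came back.

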